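# Sort the mixed stock on the valve-cap stall

### The job

Sort the loose handful on the cart: stand the two large domed caps on the turntable display, one wholly on each of its two square black pads; lay the two rubber grommets flat in the two-bay wooden tray, one in each bay; and stand the large chrome hex socket upright on the free floor of the tin tray with the smaller sockets. Do not knock over the glass jar or push it away.

Things in the scene. Friction and masses are not known exactly. Their poses are not given: they have to be found in the camera images.
- cap_a: large domed aluminium valve cap of plain metal, 28 mm in diameter, 34 mm tall, straight-sided up to 24 mm; stands on its open end, dome up. Origin at the centre of its underside, z up along its axis. The two caps are alike and interchangeable
- cap_b: large domed aluminium valve cap of plain metal, 28 mm in diameter, 34 mm tall, straight-sided up to 24 mm; stands on its open end, dome up. Origin at the centre of its underside, z up along its axis. The two caps are alike and interchangeable
- grommet_a: black rubber grommet lying flat: a plain ring 40 mm outside, hole 16 mm, 16 mm high. Origin at the centre of its underside, z up along its axis. The two grommets are alike and interchangeable
- grommet_b: black rubber grommet lying flat: a plain ring 40 mm outside, hole 16 mm, 16 mm high. Origin at the centre of its underside, z up along its axis. The two grommets are alike and interchangeable
- socket: chrome hex socket standing upright, a cylinder 40 mm in diameter, 60 mm tall, with a dark hexagon on its top. Origin at the centre of its underside, z up along its axis
- turntable: round wooden turntable, 184 mm in diameter, flat top 25 mm above the cart; locked, does not move. Origin at the centre of its underside, z up. Its +x half carries two rows of fixed small coloured caps (12 mm wide, 14 mm tall, rows at x = 40 and 64 mm). On its -x half are two flush black pads, 50 mm square, sides along the axes, centred at x = -25 mm, y = +40 and -40 mm
- wood_tray: pale wooden tray, fixed, 110 mm (x) by 150 mm (y), 18 mm high, two open bays side by side along y. Origin at the centre of its underside, z up. Floor 5 mm above the cart, outer walls 5 mm thick, middle wall 4 mm thick along x at y = 0; each bay is 100 mm (x) by 68 mm (y), centred at x = 0, y = +36 and -36 mm
- tin_tray: square grey tin tray, fixed, 116 mm outside, walls 3 mm thick and 12 mm high, floor 3 mm above the cart. Origin at the centre of its underside, z up. Two small chrome sockets (20 mm in diameter, tops 29 mm above the cart) are fixed in it at x = 41 mm, y = +30 and -30 mm; the rest of the floor is free
- jar: bystander: closed glass jar of black grommets with a metal lid, 80 mm in diameter, 101 mm tall, loose, at the back of the cart. Origin at the centre of its underside, z up
Not all that is in view belongs to the job. Leave any green look-alike of the cap_a alone.

How it is judged (in metres and radians):
At the end, for the whole second after the job is handed in: Each cap upright on its own turntable pad (within 12.5 mm of the pad's centre along each axis), each grommet flat on the floor of its own wooden bay, the socket upright on the tin tray's floor; none tilted over 0.15 rad, all released and at rest (x of cap_a in the frame of turntable between -0.0375 and -0.0125 m and z of cap_a in the frame of turntable between 0.021 and 0.029 m and x of cap_b in the frame of turntable between -0.0375 and -0.0125 m and z of cap_b in the frame of turntable between 0.021 and 0.029 m and ((y of cap_a in the frame of turntable between 0.0275 and 0.0525 m and y of cap_b in the frame of turntable between -0.0525 and -0.0275 m) or (y of cap_b in the frame of turntable between 0.0275 and 0.0525 m and y of cap_a in the frame of turntable between -0.0525 and -0.0275 m)) and x of grommet_a in the frame of wood_tray between -0.034 and 0.034 m and z of grommet_a in the frame of wood_tray between 0.001 and 0.009 m and x of grommet_b in the frame of wood_tray between -0.034 and 0.034 m and z of grommet_b in the frame of wood_tray between 0.001 and 0.009 m and ((y of grommet_a in the frame of wood_tray between 0.018 and 0.054 m and y of grommet_b in the frame of wood_tray between -0.054 and -0.018 m) or (y of grommet_b in the frame of wood_tray between 0.018 and 0.054 m and y of grommet_a in the frame of wood_tray between -0.054 and -0.018 m)) and x of socket in the frame of tin_tray between -0.04 and 0.04 m and y of socket in the frame of tin_tray between -0.04 and 0.04 m and z of socket in the frame of tin_tray between -0.001 and 0.007 m and angle between each of cap_a, cap_b, grommet_a, grommet_b, socket's own z axis and vertical below 0.15 rad and linear speed of each of cap_a, cap_b, grommet_a, grommet_b, socket below 0.02 m/s); the robot touches nothing.
It fails at once if the glass jar is knocked over or pushed more than 30 mm (angle between jar's own z axis and vertical above 0.3 rad or distance of jar from where it was at the start of the episode above 0.03 m).
It also fails if it takes over 128 s, if anything falls off the work surface, if the arm or the gripper's body presses on something with over 40 N, if the wrist force passes 120 N, or if a joint passes its speed limit or range.

### The arm

A 6-joint arm with a two-finger parallel gripper is mounted at the origin on the work surface. World frame = base frame: x ahead of the robot, y to its left, z up, the work surface at z = 0. Lengths are in m, angles in degrees, forces in N, time in s.
With the tool pointing down it reaches from about 0.4 to 0.825 m from the base axis. Payload 7 kg.
Tool frame: the origin (TCP) lies at the very end of the fingers, on their centre line; the grasp point (between the pads) lies 19 mm behind it (r.hold_point_z is the distance from the TCP to the grasp point, in m); z points along the fingers, y is the direction in which the jaws open and shut (so a half turn about z gives the same grasp; the last joint's range is limited). The gripper opens to 88 mm and grips with 3 to 60 N. Pads are 19 mm wide; open, the fingers measure 130 mm over their backs; the gripper's body (78 mm by 193 mm) begins 47 mm behind the grasp point.
Start: joints at [-48.295, 20.546, 0.682, 0, -70.136, -16.507], TCP at [0.287, -0.611, 0.227] pointing down, gripper open.
Joint ranges: [-176.03, 176.03], [-82.01, 121.73], [-58.28, 71.71], [-173.87, 95.51], [-174.79, -0.11], [-173.66, 173.66]. Speed limits (degrees/s): [136.94, 136.94, 172.46, 180, 180, 180].

### API

Orientations are given as [roll, pitch, yaw] about the fixed x, y, z axes, in that order (R = Rz(yaw) Ry(pitch) Rx(roll)).
In Python, from plant import r gives the robot as it stands. The module is installed in compiled form; this text tells all that it offers.
- The arm moves only by the shell command python3 -m inch 'ROWS' [FORCE]. ROWS is text: rows parted by semicolons, each of 7 numbers parted by spaces: the shift along the tool's x, y, z in m, then the turn, a rotation vector about the tool's x, y, z in rad, then the opening, from 0 (shut) to 1 (fully open). In form: tx ty tz ax ay az jaw; .... A call has 1 to 20 rows; each row shifts and turns the commanded pose from where the row before left it, along the tool's axes as they then stand; what a row does not reach is not made up. A row lasts 1/12 s, in which the tool goes at most 41.7 mm and 7.16 degrees, less where a joint would pass 70% of its speed; a pose out of reach is approached as far as the arm can. A call with a gripper value outside its range is refused whole. The fingers move at their own pace and stop on an object; FORCE is the grip in N (left out, the last holds). Time passes only in rows, so rows that do not move let the fingers close. It gives the time, the measured TCP pose, the force and the opening at its end, in the units of the state.
- r.get_state(): the state, without advancing time (a new reading comes with each control period).
- r.capture(name): name is "scene" or "top"; returns the picture (384x512x3 uint8, red, green, blue); there is no depth.
- r.camera_params(name): a dict with "vfov" (degrees; the focal length in pixels is half the picture's height over the tangent of half this angle, whatever the lens; pixels are square), "cx", "cy" (the principal point, pixels), "R" (3x3) and "t" (3): a world point X has camera coordinates R X + t. Camera axes: x right, y down, z forward; pixel columns grow to the right and rows downward; lengths in m; the calibration is good to about 2 mm. A picture is of the moment at which its call begins. camera_params takes no time and is no camera call.
- r.close_job(): hands the job in, once; it reports no verdict.
Trained networks look in the newest picture that a camera, given by its name, has taken for a name from the list of things; names that differ only in an ending like _2 or _b are one class to them, and where a whole thing is asked for, a point or a joint stands for the part that bears it (a point fixed in the world has none). Each returns a list of dicts, best first, with "p" (0 to 1); they miss things now and then, are a little off and sometimes report something else, mostly with a low value. They report only what shows in the picture. A call takes as long as a camera call. They do not tell look-alikes from the thing itself.
- r.recognise(target, camera): "xy" ([column, row] in pixels, amid what is visible of it).
The state is a dict: "time_s": time; "joints": joint angles; "qd": joint speeds; "joint_torque": joint torques, N m; "tcp_pos": TCP position; "eef_rot": TCP orientation; "contact_force": force on the tool from outside, world axes, zero at the start; "moment": the same for the moment, N m; "gripper_width": finger opening in m.
Only numpy, scipy, OpenCV 4.12 (cv2) and the standard library are available. Lean on these libraries where they do the work, as an engineer would, in place of code of your own. Each camera call takes 0.05 s, during which the arm holds its last target.

## Working session

There is one attempt and no reset: what is moved stays moved. The work goes in short steps, Python scripts to look and compute and a shell command to move; the robot and the scene stay as the last step left them, time stands still between calls to the robot, and variables do not carry over. Pictures are saved under pics/ and viewed, and the job is handed in when it is done.

```bash
mkdir -p pics; python3 - <<'E'
from plant import r
import cv2
for n in("scene","top"):
    im=r.capture(n); cv2.imwrite(f"pics/{n}0.png",im[:,:,::-1])
    p=r.camera_params(n); print(n,p)
    for t in("cap_a","grommet_a","socket","turntable","wood_tray","tin_tray","jar"):
        print(t,[(round(d["p"],2),[round(float(v)) for v in d["xy"]]) for d in r.recognise(t,n)][:5])
print(r.get_state())
E
```

```text
scene {'vfov': 54.12916695674708, 'cx': 255.69992241727283, 'cy': 191.97815786688898, 'R': array([[-0.39896586,  0.91695957, -0.00337534],
       [ 0.8137422 ,  0.35235482, -0.46224422],
       [-0.42266994, -0.18716632, -0.88674624]]), 't': array([ 0.21711556, -0.45630959,  1.12044898])}
cap_a [(0.52, [196, 156])]
grommet_a [(0.66, [273, 152]), (0.54, [324, 170])]
socket [(0.58, [318, 201])]
turntable [(0.76, [238, 206])]
wood_tray [(0.69, [424, 230])]
tin_tray [(0.88, [140, 126]), (0.43, [323, 198])]
jar [(0.92, [330, 302])]
top {'vfov': 48.571826554305886, 'cx': 257.29588095838994, 'cy': 195.74974598041527, 'R': array([[-0.01061316, -0.99967834, -0.02303437],
       [-0.99285629,  0.01327293, -0.11857574],
       [ 0.11884334,  0.02161136, -0.9926778 ]]), 't': array([0.01628495, 0.57511418, 1.04411345])}
cap_a [(0.54, [318, 255]), (0.45, [309, 281])]
grommet_a [(0.63, [210, 250]), (0.55, [263, 247])]
socket [(0.67, [202, 212])]
turntable [(0.6, [270, 180])]
wood_tray [(0.59, [112, 227])]
tin_tray [(0.97, [398, 224])]
jar [(0.78, [171, 133])]
{'time_s': 0.8, 'joints': array([-4.82952309e+01,  2.05437126e+01,  6.80093820e-01,  1.25244130e-04,
       -7.01354288e+01, -1.65064973e+01]), 'qd': array([-0.06051845, -0.00392762,  0.05432915,  0.04942233,  0.07832329,
       -0.01163414]), 'joint_torque': array([ 2.01099145e-03, -5.82281113e+01,  2.93281567e+01,  7.00197548e+00,
        1.24018482e-02, -7.48044749e-05]), 'tcp_pos': array([ 0.28734138, -0.61074626,  0.22657735]), 'eef_rot': array([-1.79999053e+02,  1.57654228e-04, -1.54801686e+02]), 'contact_force': array([ 0.19046007, -0.09191369,  0.09318133]), 'moment': array([0.03473092, 0.02289986, 0.01206114]), 'gripper_width': 0.08762101743833571}
```

View pics/scene0.png

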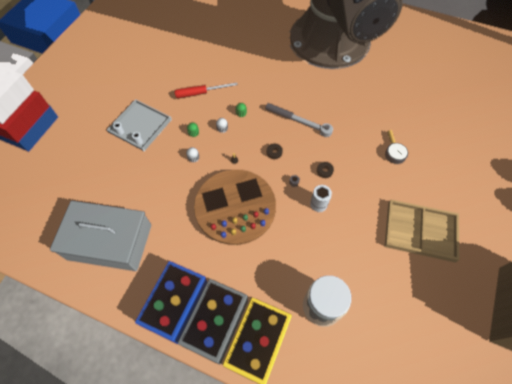

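View pics/top0.png

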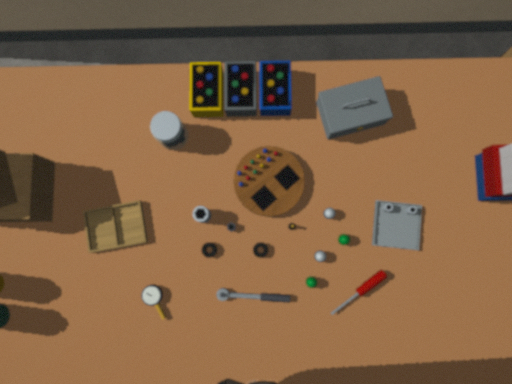

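The top view shows the bare caps at about (330,213) and (320,256), with green look-alikes at (344,239) and (312,282). The grommets are at (210,250) and (261,250), and the socket is at (201,214). I'll zoom in to measure them.

```bash
python3 - <<'E'
import cv2
a=cv2.imread("pics/top0.png")[140:300,180:360]; cv2.imwrite("pics/t_a.png",cv2.resize(a,None,fx=4,fy=3.75 if 0 else 3.7,interpolation=cv2.INTER_CUBIC)[:600])
a=cv2.imread("pics/top0.png")
b=cv2.resize(a[190:265,75:160],None,fx=4.5,fy=4.5,interpolation=cv2.INTER_CUBIC); c=cv2.resize(a[190:265,360:435],None,fx=4.5,fy=4.5,interpolation=cv2.INTER_CUBIC)
import numpy as np
cv2.imwrite("pics/t_b.png",np.hstack([b,c]))
s=cv2.imread("pics/scene0.png")[85:245,95:345]
cv2.imwrite("pics/s_a.png",cv2.resize(s,None,fx=3.2,fy=3.2,interpolation=cv2.INTER_CUBIC))
E
```

```text
(no output)
```

View pics/t_a.png

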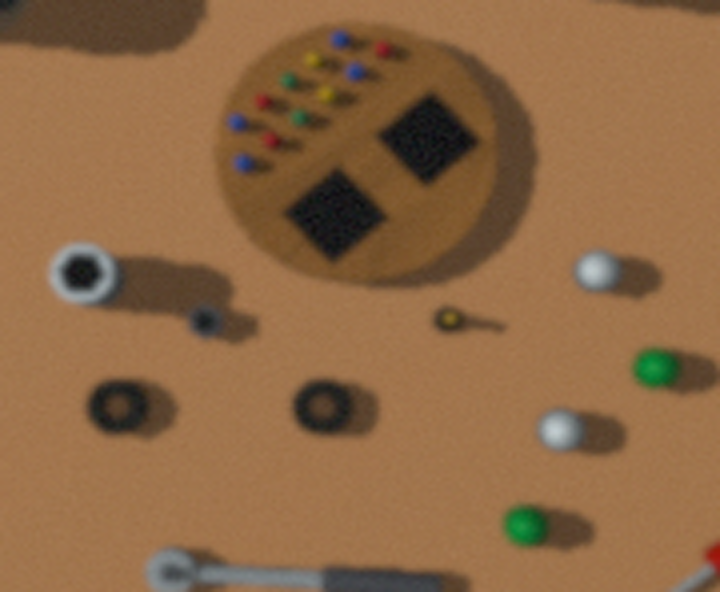

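View pics/t_b.png

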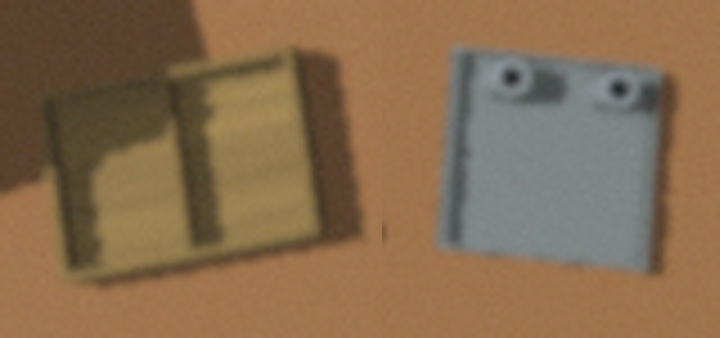

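View pics/s_a.png

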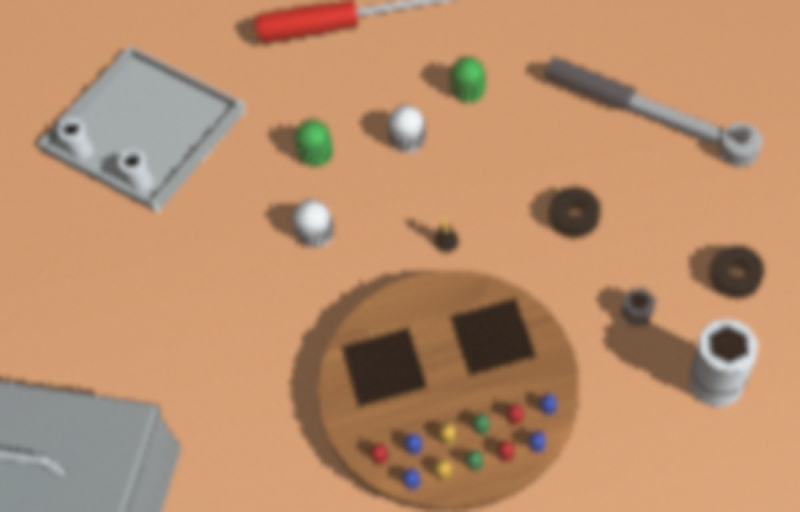

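```bash
cat > h.py <<'E'
import numpy as np
from plant import r
def bp(cam,uv,z):
    p=r.camera_params(cam); f=192/np.tan(np.radians(p["vfov"]/2))
    d=np.array([(uv[0]-p["cx"])/f,(uv[1]-p["cy"])/f,1.0]); R=p["R"];o=-R.T@p["t"]; d=R.T@d
    return (o+d*(z-o[2])/d[2])[:2]
def pj(cam,X):
    p=r.camera_params(cam); f=192/np.tan(np.radians(p["vfov"]/2)); c=p["R"]@np.array(X)+p["t"]
    return np.array([f*c[0]/c[2]+p["cx"],f*c[1]/c[2]+p["cy"]])
E
python3 - <<'E'
from h import *
np.set_printoptions(precision=4,suppress=True)
T=lambda x,y:((x+.5)/4-.5+180,(y+.5)/3.7-.5+140)
S=lambda x,y:((x+.5)/3.2-.5+95,(y+.5)/3.2-.5+85)
W=lambda x,y:((x+.5)/4.5-.5+75,(y+.5)/4.5-.5+190)
N=lambda x,y:((x-382+.5)/4.5-.5+360,(y+.5)/4.5-.5+190)
for n,t,s,zt,zs in [("padA",(429,139),(384,367),.025,.025),("padB",(336,215),(493,336),.025,.025),("cap1",(597,270),(314,222),.02,.017),("cap2",(560,430),(407,128),.02,.017),
 ("g1",(119,406),(737,271),.012,.010),("g2",(323,406),(574,212),.012,.01),("sock",(82,272),(728,344),.06,.06)]:
    a=bp("top",T(*t),zt);b=bp("scene",S(*s),zs);print(n,a,b,np.hypot(*(a-b)))
w=np.array([bp("top",W(*c),.018) for c in [(45,97),(297,48),(320,238),(68,282)]]);print(w,w.mean(0),[np.linalg.norm(w[i]-w[i-1]) for i in range(4)])
w=np.array([bp("top",N(*c),.012) for c in [(453,48),(664,70),(655,272),(437,247)]]);print(w,w.mean(0),[np.linalg.norm(w[i]-w[i-1]) for i in range(4)])
print(bp("top",N(512,77),.029),bp("top",N(618,90),.029))
for n,uv in (("bit",(205,320)),("valve",(450,320)),("greenA",(656,368)),("greenB",(526,524))): print(n,bp("top",T(*uv),.015))
for n in("scene","top"):
  print(bp(n,r.recognise("jar",n)[0]["xy"],.06),bp(n,r.recognise("turntable",n)[0]["xy"],.025),bp(n,r.recognise("wood_tray",n)[0]["xy"],.01),bp(n,r.recognise("tin_tray",n)[0]["xy"],.008))
E
```

```text
padA [ 0.6233 -0.0668] [ 0.624  -0.0661] 0.00099994304735344
padB [ 0.571  -0.0065] [ 0.5709 -0.0057] 0.0008611408965681269
cap1 [ 0.5313 -0.1722] [ 0.5316 -0.1721] 0.00033207503110670855
cap2 [ 0.4225 -0.1456] [ 0.4237 -0.1461] 0.0012707088037249477
g1 [0.4416 0.1338] [0.4409 0.136 ] 0.0022378512662433025
g2 [0.4402 0.0035] [0.4405 0.0041] 0.000654034691320089
sock [0.5308 0.1505] [0.5299 0.1512] 0.0011653368070821638
[[0.543  0.4569]
 [0.5695 0.3118]
 [0.4607 0.2962]
 [0.4374 0.4397]] [0.5027 0.3762] [np.float64(0.10699734964155334), np.float64(0.14756546114250121), np.float64(0.10984756653909254), np.float64(0.14541135381672707)]
[[ 0.5622 -0.2933]
 [ 0.5481 -0.412 ]
 [ 0.4343 -0.4005]
 [ 0.4495 -0.2794]] [ 0.4985 -0.3463] [np.float64(0.11352828033073495), np.float64(0.11948802686859052), np.float64(0.1143606355387121), np.float64(0.12204713959442384)]
[ 0.5436 -0.3211] [ 0.5356 -0.3796]
bit [0.5001 0.0784]
valve [ 0.4983 -0.0783]
greenA [ 0.4639 -0.2081]
greenB [ 0.3594 -0.1232]
[0.7462 0.2403] [ 0.6174 -0.0109] [0.5031 0.3851] [ 0.5041 -0.3397]
[0.7356 0.2253] [ 0.6154 -0.0239] [0.5014 0.3872] [ 0.5016 -0.3502]
```

```bash
cat >> h.py <<'E'
def Rt():
    from scipy.spatial.transform import Rotation as Q
    return Q.from_euler("xyz",r.get_state()["eef_rot"],degrees=True).as_matrix()
def go(x,y,z,yaw=None):
    s=r.get_state(); d=Rt().T@(np.array([x,y,z])-s["tcp_pos"])
    print("t",round(s["time_s"],2),"shift",d.round(4),"az",None if yaw is None else round(-np.radians(yaw-s["eef_rot"][2]),4),"yaw",s["eef_rot"].round(2),"w",round(s["gripper_width"],4),"F",s["contact_force"].round(1),"pos",s["tcp_pos"].round(4))
E
python3 - <<'E'
from h import *
for uv in ((497,285),(511,265)): print(bp("scene",uv,0))
print(bp("top",(52,187),0),bp("top",(35,187),0))
E
python3 -m inch '0 0 0.02 0 0 -0.0922 0.6; 0 0 0.02 0 0 -0.0922 0.6; 0 0 0.02 0 0 -0.0922 0.6; 0 0 0 0 0 0 0.6;0 0 0 0 0 0 0.6' 20
python3 -c "
from h import *
go(.5315,-.172,.1,-138.95)"
```

```text
[0.55877148 0.55309843]
[0.50289548 0.57497415]
[0.61003915 0.55450053] [0.61067144 0.60015273]
time_s: 1.62
tcp_pos: [0.2869, -0.6104, 0.1659]
eef_rot: [179.9, -0.0, -139.1]
contact_force: [-0.3, -1.0, 1.0]
gripper_width: 0.0598
t 1.62 shift [-0.4719  0.1711  0.0662] az -0.0028 yaw [ 1.7986e+02 -1.0000e-02 -1.3911e+02] w 0.0598 F [-0.3 -1.   1. ] pos [ 0.2869 -0.6104  0.1659]
```

```bash
python3 -m inch '-0.02 0.007 0 0 0 0 0.6;-0.03 0.011 0 0 0 0 0.6;-0.03 0.011 0 0 0 0 0.6;-0.03 0.011 0 0 0 0 0.6;-0.03 0.011 0 0 0 0 0.6;-0.03 0.011 0 0 0 0 0.6;-0.03 0.011 0 0 0 0 0.6;-0.03 0.011 0 0 0 0 0.6;-0.03 0.011 0 0 0 0 0.6;-0.03 0.011 0 0 0 0 0.6;-0.03 0.011 0 0 0 0 0.6;-0.03 0.011 0 0 0 0 0.6;-0.03 0.011 0.01 0 0 0 0.6;-0.03 0.011 0.02 0 0 0 0.6;-0.03 0.011 0.02 0 0 0 0.6;-0.03 0.011 0.02 0 0 0 0.6;-0.002 0 0 0 0 -0.0028 0.6;0 0 0 0 0 0 0.6;0 0 0 0 0 0 0.6'
python3 - <<'E'
from h import *
import cv2
go(.5315,-.172,.006,-138.95)
for n in("scene","top"): cv2.imwrite(f"pics/{n}1.png",cv2.resize(r.capture(n)[:,:,::-1],(800,600)))
E
```

```text
time_s: 3.2
tcp_pos: [0.5315, -0.1711, 0.0979]
eef_rot: [-179.9, 0.1, -138.8]
contact_force: [-0.7, -0.7, 0.3]
gripper_width: 0.0526
t 3.2 shift [ 0.0007 -0.0005  0.0919] az 0.002 yaw [-1.7991e+02  6.0000e-02 -1.3883e+02] w 0.0526 F [-0.7 -0.7  0.3] pos [ 0.5315 -0.1711  0.0979]
```

View pics/scene1.png

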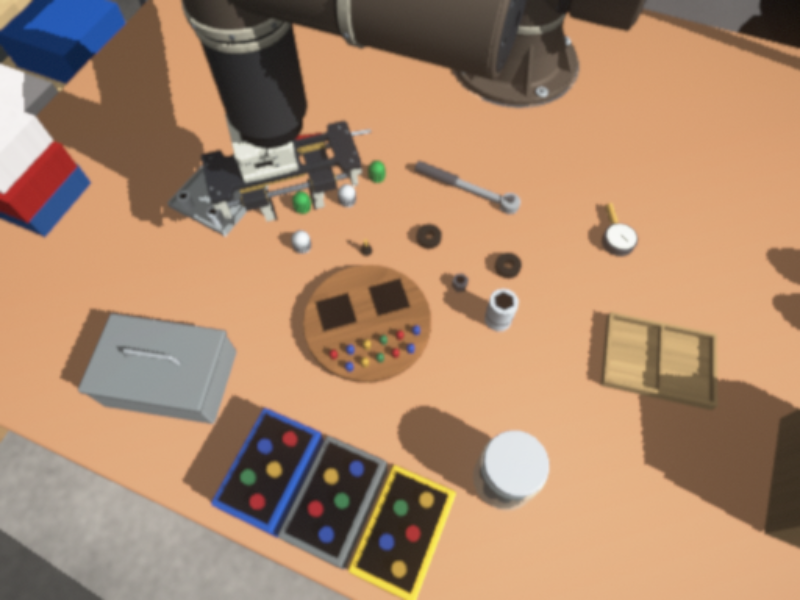

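```bash
python3 -c "
from h import *
k=800/512
print(pj('scene',[.5315,-.1711,.098])*k,pj('top',[.5315,-.1711,.098])*k, pj('top',[.5315,-.1711,.034])*k)"
```

```text
[293.29238623 209.62125312] [520.57542798 328.00542362] [514.45151598 331.40647184]
```

View pics/top1.png

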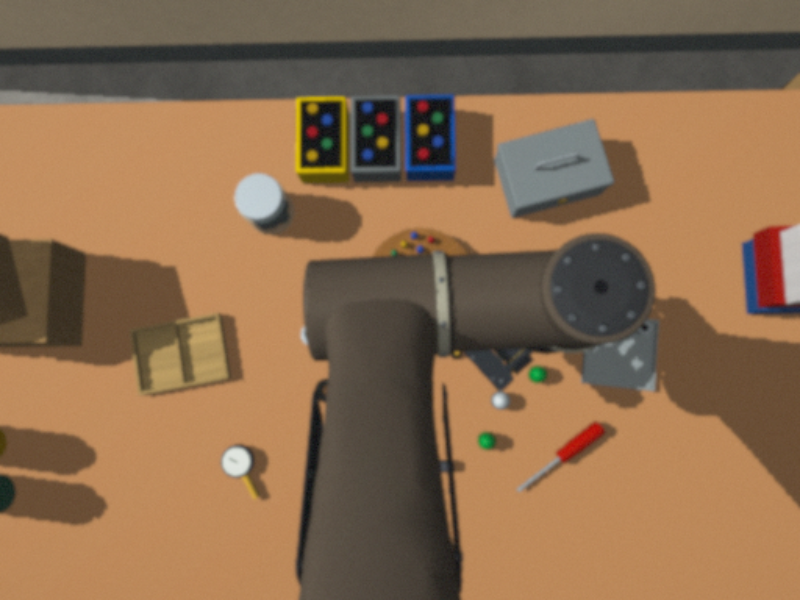

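The fingertips straddle pixel (292,207) in the scene view, and the predicted TCP is (293,210), so the calibration agrees. Next I descend and grip.

```bash
python3 -m inch '0 0 0.025 0 0 0 0.6;0 0 0.025 0 0 0 0.6;0 0 0.025 0 0 0 0.6;0 0 0.015 0 0 0 0.6;0 0 0.002 0 0 0 0.6;0 0 0 0 0 0 0;0 0 0 0 0 0 0;0 0 0 0 0 0 0;0 0 0 0 0 0 0;0 0 0 0 0 0 0;0 0 0 0 0 0 0;0 0 0 0 0 0 0;0 0 0 0 0 0 0' 20
python3 -c "
from h import *
go(.6236,-.0664,.1,-138.95)"
```

```text
time_s: 4.38
tcp_pos: [0.5313, -0.1712, 0.0058]
eef_rot: [-179.9, 0.1, -138.8]
contact_force: [-0.1, -0.2, 7.0]
gripper_width: 0.0272
t 4.38 shift [-0.1386  0.0178 -0.094 ] az 0.0033 yaw [-1.7991e+02  7.0000e-02 -1.3876e+02] w 0.0272 F [-0.1 -0.2  7. ] pos [ 0.5313 -0.1712  0.0058]
```

```bash
python3 -m inch '0 0 -0.02 0 0 0 0;0 0 -0.03 0 0 0 0;0 0 -0.03 0 0 0 0;-0.02 0.003 -0.01 0 0 0 0;-0.03 0.004 0 0 0 0 0;-0.03 0.004 0 0 0 0 0;-0.03 0.004 0 0 0 0 0;-0.02 0.003 0 0 0 0 0;-0.0086 0 0 0 0 0 0;0 0 0 0 0 0 0;0 0 0 0 0 0 0;0 0 0 0 0 0 0'
python3 -c "
from h import *
go(.6236,-.0664,.0320,-138.95)"
```

```text
time_s: 5.38
tcp_pos: [0.6219, -0.0668, 0.0944]
eef_rot: [180.0, -0.0, -138.8]
contact_force: [0.5, -0.1, -0.7]
gripper_width: 0.0269
t 5.38 shift [-0.0016 -0.0009  0.0624] az 0.0023 yaw [ 1.7997e+02 -4.0000e-02 -1.3882e+02] w 0.0269 F [ 0.5 -0.1 -0.7] pos [ 0.6219 -0.0668  0.0944]
```

```bash
python3 -m inch '-0.0016 -0.0009 0.02 0 0 0 0;0 0 0.02 0 0 0 0;0 0 0.015 0 0 0 0;0 0 0.005 0 0 0 0;0 0 0.0015 0 0 0 0;0 0 0 0 0 0 0;0 0 0 0 0 0 0'
python3 - <<'E'
from h import *
import cv2
go(.6236,-.0664,.0320,-138.95)
im=r.capture("scene")[:,:,::-1]; cv2.imwrite("pics/s2.png",cv2.resize(im[120:270,120:320],(800,600),interpolation=cv2.INTER_CUBIC))
E
```

```text
time_s: 5.97
tcp_pos: [0.6251, -0.0661, 0.0341]
eef_rot: [-179.9, 0.1, -138.8]
contact_force: [0.2, -1.0, 0.2]
gripper_width: 0.0271
t 5.97 shift [0.0013 0.0008 0.0021] az 0.0026 yaw [-1.7995e+02  6.0000e-02 -1.3880e+02] w 0.0271 F [ 0.2 -1.   0.2] pos [ 0.6251 -0.0661  0.0341]
```

View pics/s2.png

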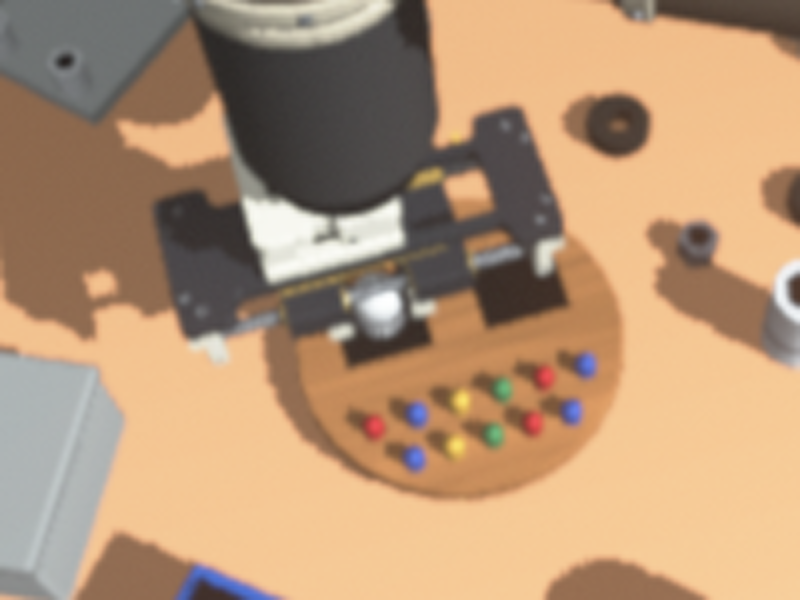

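```bash
python3 -m inch '0.0013 0.0008 0.0015 0 0 0 0;0 0 0.0012 0 0 0 0;0 0 0 0 0 0 0;0 0 0 0 0 0 0.5;0 0 0 0 0 0 0.5;0 0 0 0 0 0 0.5;0 0 0 0 0 0 0.5;0 0 -0.02 0 0 0 0.5;0 0 -0.03 0 0 0 0.5;0 0 -0.03 0 0 0 0.6;0 0 0 0 0 0 0.6;0 0 0 0 0 0 0.6'
python3 - <<'E'
from h import *
import cv2
go(.4232,-.146,.1,-138.95)
im=r.capture("scene")[:,:,::-1]; cv2.imwrite("pics/s3.png",cv2.resize(im[120:270,120:320],(800,600),interpolation=cv2.INTER_CUBIC))
E
```

```text
time_s: 7.02
tcp_pos: [0.6244, -0.0659, 0.1125]
eef_rot: [-179.9, 0.2, -138.8]
contact_force: [0.1, -0.2, -0.9]
gripper_width: 0.0523
t 7.02 shift [0.2042 0.0723 0.0116] az 0.0029 yaw [-179.87    0.21 -138.78] w 0.0523 F [ 0.1 -0.2 -0.9] pos [ 0.6244 -0.0659  0.1125]
```

View pics/s3.png

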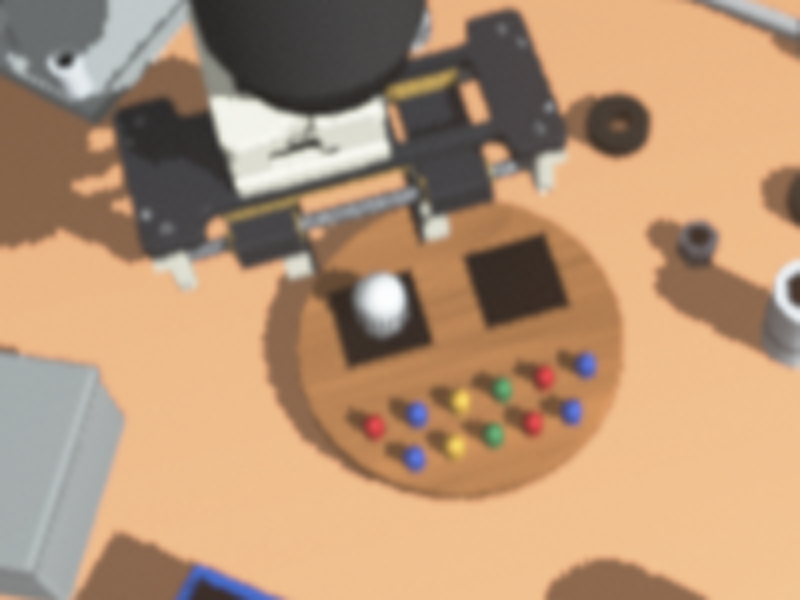

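The first cap stands at (382,303), inside the left pad. On to cap 2.

```bash
python3 -m inch '0.02 0.007 0 0 0 0 0.6;0.03 0.0106 0 0 0 0 0.6;0.03 0.0106 0 0 0 0 0.6;0.03 0.0106 0 0 0 0 0.6;0.03 0.0106 0 0 0 0 0.6;0.03 0.0106 0 0 0 0 0.6;0.02 0.007 0 0 0 0 0.6;0.0142 0.0053 0 0 0 0 0.6;0 0 0 0 0 0 0.6;0 0 0 0 0 0 0.6;0 0 0 0 0 0 0.6'
python3 - <<'E'
from h import *
import cv2
go(.4232,-.146,.006,-138.95)
im=r.capture("scene")[:,:,::-1]; cv2.imwrite("pics/s4.png",cv2.resize(im[80:230,100:300],(800,600),interpolation=cv2.INTER_CUBIC))
E
```

```text
time_s: 7.98
tcp_pos: [0.4226, -0.1461, 0.1102]
eef_rot: [-180.0, 0.0, -138.8]
contact_force: [0.2, 0.2, 0.8]
gripper_width: 0.0525
t 7.98 shift [-0.0005 -0.0003  0.1042] az 0.0029 yaw [-179.99    0.   -138.78] w 0.0525 F [0.2 0.2 0.8] pos [ 0.4226 -0.1461  0.1102]
```

View pics/s4.png

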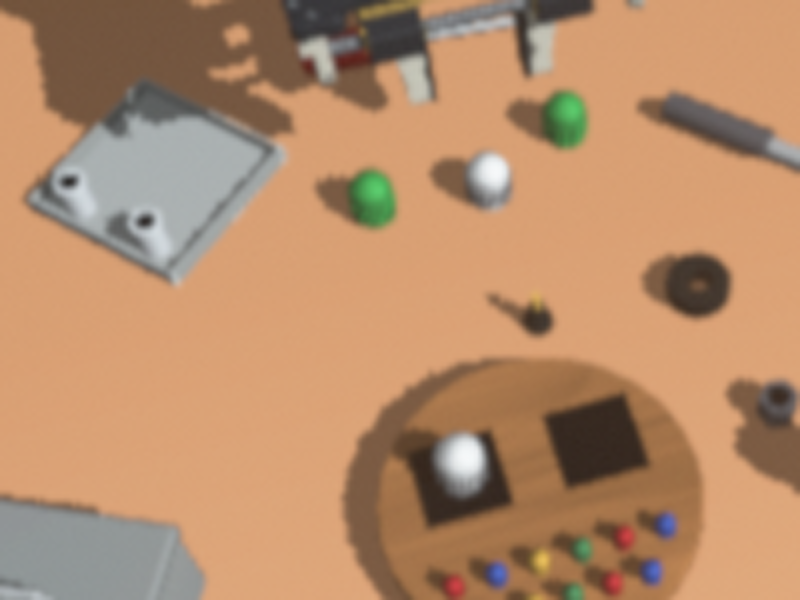

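```bash
python3 -m inch '-0.0005 -0.0003 0.025 0 0 0 0.6;0 0 0.025 0 0 0 0.6;0 0 0.025 0 0 0 0.6;0 0 0.02 0 0 0 0.6;0 0 0.009 0 0 0 0.6;0 0 0 0 0 0 0.6;0 0 0 0 0 0 0;0 0 0 0 0 0 0;0 0 0 0 0 0 0;0 0 0 0 0 0 0;0 0 0 0 0 0 0;0 0 0 0 0 0 0;0 0 0 0 0 0 0;0 0 0 0 0 0 0;0 0 -0.02 0 0 0 0;0 0 -0.03 0 0 0 0;0 0 -0.03 0 0 0 0;0 0 -0.02 0 0 0 0;0 0 0 0 0 0 0;0 0 0 0 0 0 0' 20
python3 -c "
from h import *
go(.571,-.006,.105,-138.95)"
```

```text
time_s: 9.7
tcp_pos: [0.4231, -0.146, 0.1075]
eef_rot: [-179.9, 0.2, -138.8]
contact_force: [-0.6, 0.1, -0.2]
gripper_width: 0.0271
t 9.7 shift [-0.2035  0.0079  0.0031] az 0.0026 yaw [-1.799e+02  1.600e-01 -1.388e+02] w 0.0271 F [-0.6  0.1 -0.2] pos [ 0.4231 -0.146   0.1075]
```

```bash
python3 -m inch '-0.02 0.0008 0 0 0 0 0;-0.03 0.0012 0 0 0 0 0;-0.03 0.0012 0 0 0 0 0;-0.03 0.0012 0 0 0 0 0;-0.03 0.0012 0 0 0 0 0;-0.03 0.0012 0 0 0 0 0;-0.02 0.0011 0 0 0 0 0;-0.0135 0 0 0 0 0 0;0 0 0.01 0 0 0 0;0 0 0 0 0 0 0;0 0 0 0 0 0 0'
python3 - <<'E'
from h import *
import cv2
go(.571,-.006,.0315,-138.95)
im=r.capture("scene")[:,:,::-1]; cv2.imwrite("pics/s5.png",cv2.resize(im[80:230,100:300],(800,600),interpolation=cv2.INTER_CUBIC))
E
```

```text
time_s: 10.62
tcp_pos: [0.5684, -0.007, 0.0948]
eef_rot: [179.9, -0.2, -138.8]
contact_force: [-0.8, -0.4, -0.0]
gripper_width: 0.027
t 10.62 shift [-0.0028 -0.0011  0.0633] az 0.002 yaw [ 179.9    -0.18 -138.83] w 0.027 F [-0.8 -0.4 -0. ] pos [ 0.5684 -0.007   0.0948]
```

View pics/s5.png

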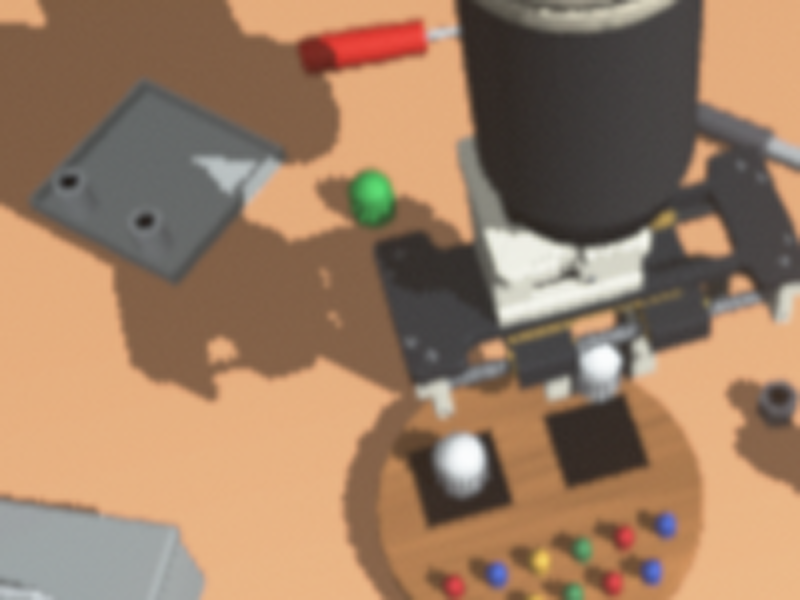

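```bash
python3 -m inch '-0.0005 0 0.02 0 0 0 0;0 0 0.02 0 0 0 0;0 0 0.015 0 0 0 0;0 0 0.006 0 0 0 0;0 0 0.0015 0 0 0 0;0 0 0 0 0 0 0;0 0 0 0 0 0 0'
python3 -c "
from h import *
go(.571,-.006,.0315,-138.95)"
```

```text
time_s: 11.25
tcp_pos: [0.5712, -0.0059, 0.0349]
eef_rot: [-180.0, 0.1, -138.8]
contact_force: [-0.2, -0.8, -0.8]
gripper_width: 0.0274
t 11.25 shift [0.0002 0.0001 0.0034] az 0.0026 yaw [-1.7996e+02  7.0000e-02 -1.3880e+02] w 0.0274 F [-0.2 -0.8 -0.8] pos [ 0.5712 -0.0059  0.0349]
```

```bash
python3 -m inch '0 0 0.002 0 0 0 0;0 0 0.0012 0 0 0 0;0 0 0 0 0 0 0;0 0 0 0 0 0 0.5;0 0 0 0 0 0 0.5;0 0 0 0 0 0 0.5;0 0 0 0 0 0 0.5;0 0 -0.02 0 0 0 0.5;0 0 -0.03 0 0 0 0.6;0 0 -0.03 0 0 0 0.7;0 0 0 0 0 0 0.7;0 0 0 0 0 0 0.7'
python3 - <<'E'
from h import *
import cv2
go(.530,.151,.11,-138.95)
im=r.capture("scene")[:,:,::-1]; cv2.imwrite("pics/s6.png",cv2.resize(im[120:270,150:350],(800,600),interpolation=cv2.INTER_CUBIC))
E
```

```text
time_s: 12.25
tcp_pos: [0.5719, -0.0054, 0.1126]
eef_rot: [-179.9, 0.2, -138.8]
contact_force: [-0.9, 0.3, 0.3]
gripper_width: 0.0603
t 12.25 shift [-0.0715  0.1453  0.0026] az 0.0029 yaw [-179.9     0.22 -138.79] w 0.0603 F [-0.9  0.3  0.3] pos [ 0.5719 -0.0054  0.1126]
```

View pics/s6.png

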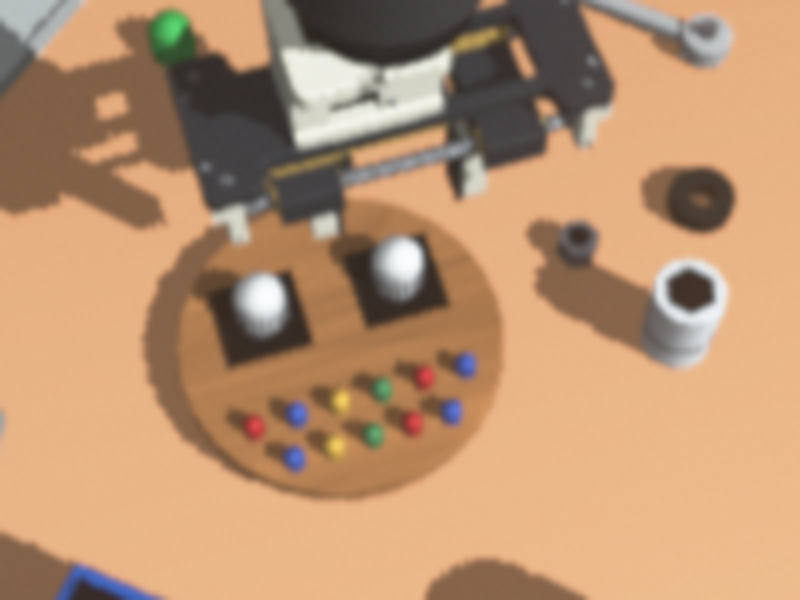

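Both caps are on their pads, at (262,303) and (399,265). Now the socket.

```bash
python3 -m inch '-0.010 0.020 0 0 0 0 0.7;-0.015 0.030 0 0 0 0 0.7;-0.015 0.030 0 0 0 0 0.7;-0.015 0.030 0 0 0 0 0.7;-0.010 0.020 0 0 0 0 0.7;-0.0065 0.0153 0 0 0 0 0.7;0 0 0 0 0 0 0.7;0 0 0 0 0 0 0.7;0 0 0 0 0 0 0.7;0 0 0 0 0 0 0.7'
python3 - <<'E'
from h import *
import cv2
go(.530,.151,.02,-138.95)
im=r.capture("scene")[:,:,::-1]; cv2.imwrite("pics/s7.png",cv2.resize(im[120:270,230:430],(800,600),interpolation=cv2.INTER_CUBIC))
E
```

```text
time_s: 13.13
tcp_pos: [0.5286, 0.1497, 0.11]
eef_rot: [180.0, -0.1, -138.8]
contact_force: [-0.3, -0.7, -0.5]
gripper_width: 0.062
t 13.13 shift [-0.002   0.0001  0.09  ] az 0.0019 yaw [ 1.7999e+02 -7.0000e-02 -1.3884e+02] w 0.062 F [-0.3 -0.7 -0.5] pos [0.5286 0.1497 0.11  ]
```

View pics/s7.png

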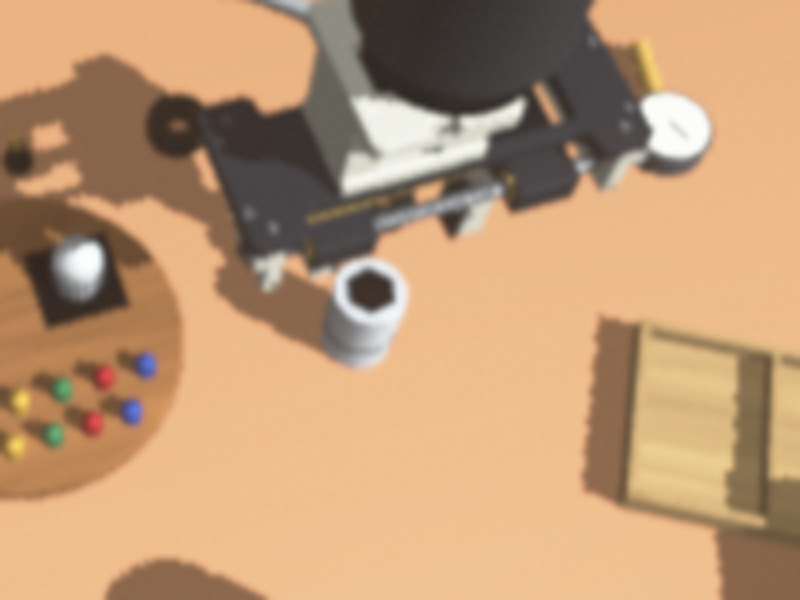

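```bash
python3 -c "
from h import *
print(*[((pj('scene',p)-[230,120])*4).round() for p in ([.5286,.1497,.11],[.53,.151,.11],[.53,.151,.06],[.53,.151,0])])"
```

```text
[382. 241.] [383. 244.] [368. 289.] [352. 337.]
```

```bash
python3 -m inch '0 0 0.02 0 0 0 0.7;0 0 0.025 0 0 0 0.7;0 0 0.025 0 0 0 0.7;0 0 0.02 0 0 0 0.7;0 0 0 0 0 0 0.7;0 0 0 0 0 0 0.7' 30
python3 - <<'E'
from h import *
import cv2
go(.530,.151,.02,-138.95)
im=r.capture("scene")[:,:,::-1]; cv2.imwrite("pics/s8.png",cv2.resize(im[120:270,230:430],(800,600),interpolation=cv2.INTER_CUBIC))
E
```

```text
time_s: 13.68
tcp_pos: [0.5284, 0.1495, 0.02]
eef_rot: [180.0, -0.2, -138.8]
contact_force: [0.6, 0.3, -0.4]
gripper_width: 0.0613
t 13.68 shift [-0.0022  0.0001 -0.    ] az 0.0018 yaw [ 1.7999e+02 -1.5000e-01 -1.3885e+02] w 0.0613 F [ 0.6  0.3 -0.4] pos [0.5284 0.1495 0.02  ]
```

View pics/s8.png

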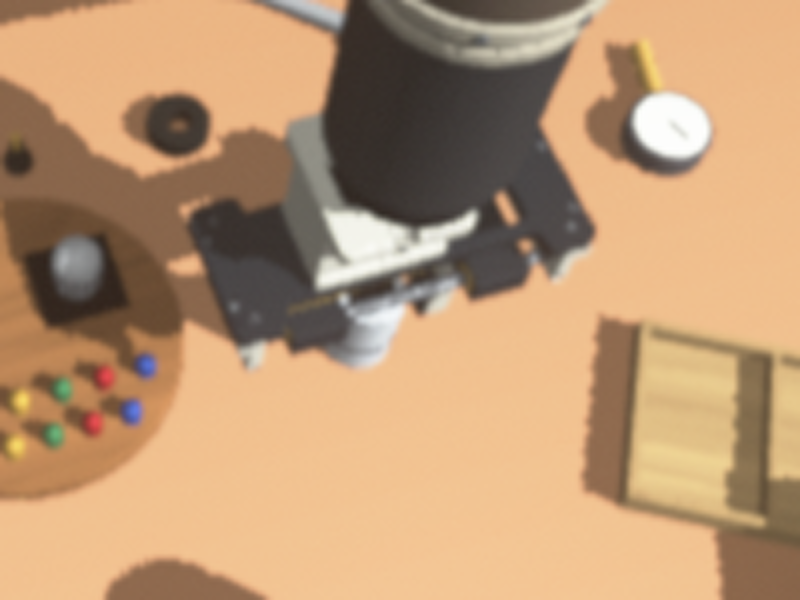

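Clear; the socket is between the fingers and there is no contact force. Gripping.

```bash
python3 -m inch '-0.001 0 0 0 0 0 0;0 0 0 0 0 0 0;0 0 0 0 0 0 0;0 0 0 0 0 0 0;0 0 0 0 0 0 0;0 0 0 0 0 0 0;0 0 -0.01 0 0 0 0;0 0 -0.025 0 0 0 0;0 0 -0.03 0 0 0 0;0 0 -0.03 0 0 0 0;0 0 -0.025 0 0 0 0;0 0 0 0 0 0 0;0 0 0 0 0 0 0' 35
python3 -c "
from h import *
go(.488,-.343,.14,-170)"
```

```text
time_s: 14.82
tcp_pos: [0.5301, 0.1518, 0.1428]
eef_rot: [-180.0, 0.2, -138.8]
contact_force: [0.7, 0.2, -1.1]
gripper_width: 0.0396
t 14.82 shift [ 0.3577 -0.3445  0.0015] az 0.5447 yaw [-179.99    0.22 -138.79] w 0.0396 F [ 0.7  0.2 -1.1] pos [0.5301 0.1518 0.1428]
```

```bash
python3 -m inch '0.010 -0.0097 0 0 0 0 0;0.02 -0.0193 0 0 0 0 0;0.0225 -0.0217 0 0 0 0 0;0.0225 -0.0217 0 0 0 0 0;0.0225 -0.0217 0 0 0 0 0;0.0225 -0.0217 0 0 0 0 0;0.0225 -0.0217 0 0 0 0 0;0.0225 -0.0217 0 0 0 0 0;0.0225 -0.0217 0 0 0 0 0;0.0225 -0.0217 0 0 0 0 0;0.0225 -0.0217 0 0 0 0 0;0.0225 -0.0217 0 0 0 0 0;0.0225 -0.0217 0 0 0 0 0;0.0225 -0.0217 0 0 0 0 0;0.0225 -0.0217 0 0 0 0 0;0.0225 -0.0217 0 0 0 0 0;0.0125 -0.012 0 0 0 0 0;0 0 0 0 0 0 0;0 0 0 0 0 0 0;0 0 0 0 0 0 0'
python3 -c "
from h import *
go(.488,-.343,.12,-170)"
python3 -m inch '0 0 0 0 0 0.08 0;0 0 0 0 0 0.11 0;0 0 0 0 0 0.12 0;0 0 0 0 0 0.12 0;0 0 0 0 0 0.115 0;0 0 0 0 0 0 0;0 0 0 0 0 0 0;0 0 0 0 0 0 0'
python3 - <<'E'
from h import *
import cv2
go(.488,-.343,.03,-170)
im=r.capture("scene")[:,:,::-1]; cv2.imwrite("pics/s9.png",cv2.resize(im[60:210,60:260],(800,600),interpolation=cv2.INTER_CUBIC))
print(*[((pj('scene',p)-[60,60])*4).round() for p in ([.499,-.345,.003],[.5436,-.3211,.029],[.5356,-.3796,.029])])
E
```

```text
time_s: 16.48
tcp_pos: [0.4865, -0.3434, 0.1394]
eef_rot: [179.9, -0.1, -138.8]
contact_force: [-0.4, -0.1, -1.0]
gripper_width: 0.0396
t 16.48 shift [-0.0014 -0.0007  0.0194] az 0.5438 yaw [ 1.7987e+02 -6.0000e-02 -1.3884e+02] w 0.0396 F [-0.4 -0.1 -1. ] pos [ 0.4865 -0.3434  0.1394]
time_s: 17.15
tcp_pos: [0.4877, -0.343, 0.1406]
eef_rot: [180.0, -0.0, -169.7]
contact_force: [1.0, 0.2, -1.0]
gripper_width: 0.0393
t 17.15 shift [-0.0003 -0.      0.1106] az 0.0044 yaw [ 179.99   -0.   -169.75] w 0.0393 F [ 1.   0.2 -1. ] pos [ 0.4877 -0.343   0.1406]
[321. 260.] [305. 300.] [231. 260.]
```

View pics/s9.png

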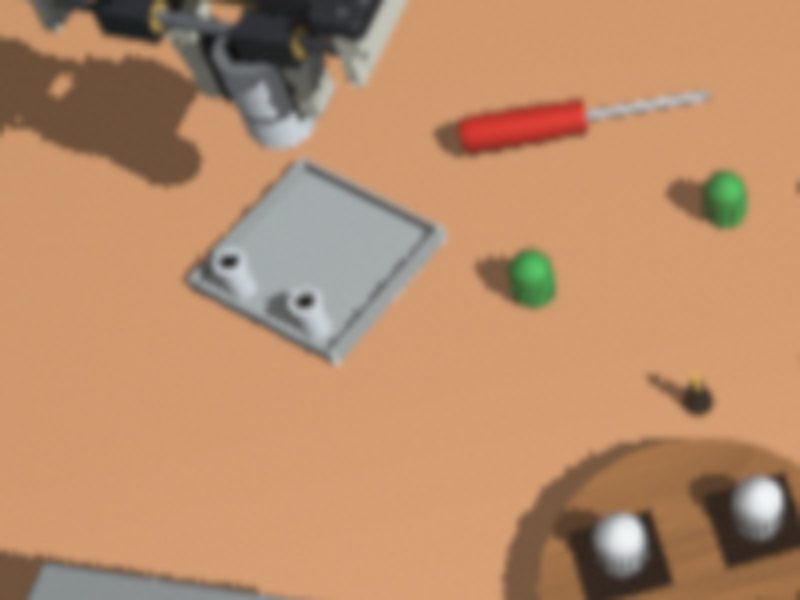

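```bash
python3 -m inch '0 0 0.02 0 0 0 0;0 0 0.03 0 0 0 0;0 0 0.03 0 0 0 0;0 0 0.02 0 0 0 0;0 0 0.012 0 0 0 0;0 0 0 0 0 0 0;0 0 0 0 0 0 0;0 0 0 0 0 0 0'
python3 - <<'E'
from h import *
import cv2
go(.488,-.343,.0235,-170)
im=r.capture("scene")[:,:,::-1]; cv2.imwrite("pics/s10.png",cv2.resize(im[60:210,60:260],(800,600),interpolation=cv2.INTER_CUBIC))
E
```

```text
time_s: 17.87
tcp_pos: [0.4883, -0.3438, 0.0295]
eef_rot: [-180.0, 0.0, -169.9]
contact_force: [0.7, 0.3, -1.4]
gripper_width: 0.0395
t 17.87 shift [0.0002 0.0009 0.006 ] az 0.0009 yaw [-1.7996e+02  5.0000e-02 -1.6995e+02] w 0.0395 F [ 0.7  0.3 -1.4] pos [ 0.4883 -0.3438  0.0295]
```

View pics/s10.png

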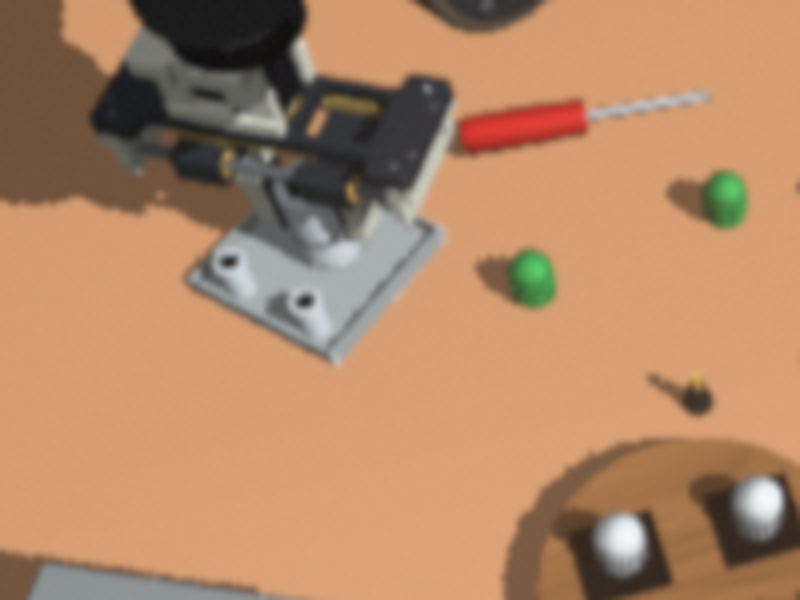

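```bash
python3 -m inch '0 0 0.003 0 0 0 0;0 0 0.0025 0 0 0 0;0 0 0 0 0 0 0;0 0 0 0 0 0 0;0 0 0 0 0 0 0.65;0 0 0 0 0 0 0.65;0 0 0 0 0 0 0.65;0 0 0 0 0 0 0.65;0 0 0 0 0 0 0.65;0 0 -0.02 0 0 0 0.65;0 0 -0.03 0 0 0 0.65;0 0 -0.03 0 0 0 0.65;0 0 -0.03 0 0 0 0.65;0 0 0 0 0 0 0.65;0 0 0 0 0 0 0.65'
python3 - <<'E'
from h import *
import cv2
go(.4403,.0038,.11,-80.2)
im=r.capture("scene")[:,:,::-1]; cv2.imwrite("pics/s11.png",cv2.resize(im[60:210,60:260],(800,600),interpolation=cv2.INTER_CUBIC))
E
```

```text
time_s: 19.17
tcp_pos: [0.4889, -0.344, 0.1352]
eef_rot: [-179.9, 0.2, -170.0]
contact_force: [-0.7, -0.2, -1.0]
gripper_width: 0.0571
t 19.17 shift [-0.0124  0.351   0.0246] az -1.5675 yaw [-179.88    0.22 -170.01] w 0.0571 F [-0.7 -0.2 -1. ] pos [ 0.4889 -0.344   0.1352]
```

View pics/s11.png

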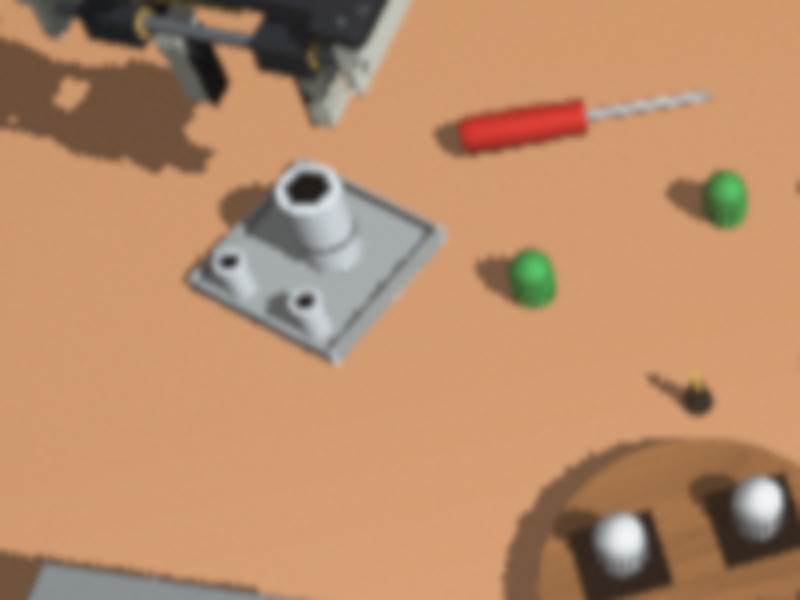

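```bash
python3 -m inch '0 0.015 0 0 0 0 0.65;-0.001 0.028 0 0 0 0 0.65;-0.001 0.03 0 0 0 0 0.65;-0.001 0.03 0 0 0 0 0.65;-0.001 0.03 0 0 0 0 0.65;-0.001 0.03 0 0 0 0 0.65;-0.001 0.03 0 0 0 0 0.65;-0.001 0.03 0 0 0 0 0.65;-0.001 0.03 0 0 0 0 0.65;-0.001 0.03 0 0 0 0 0.65;-0.001 0.03 0 0 0 0 0.65;-0.0015 0.025 0 0 0 0 0.65;-0.0015 0.013 0 0 0 0 0.65;0 0 0 0 0 -0.08 0.65;0 0 0 0 0 -0.12 0.65;0 0 0 0 0 -0.12 0.65;0 0 0 0 0 -0.12 0.65;0 0 0 0 0 -0.12 0.65;0 0 0 0 0 -0.12 0.65;0 0 0 0 0 -0.12 0.65'
python3 -m inch '0 0 0 0 0 -0.12 0.65;0 0 0 0 0 -0.12 0.65;0 0 0 0 0 -0.12 0.65;0 0 0 0 0 -0.12 0.65;0 0 0 0 0 -0.12 0.65;0 0 0.01 0 0 -0.12 0.65;0 0 0.015 0 0 -0.0475 0.65;0 0 0 0 0 0 0.65;0 0 0 0 0 0 0.65;0 0 0 0 0 0 0.65'
python3 - <<'E'
from h import *
import cv2
go(.4403,.0038,.005,-80.2)
im=r.capture("scene")[:,:,::-1]; cv2.imwrite("pics/s12.png",cv2.resize(im[80:230,200:400],(800,600),interpolation=cv2.INTER_CUBIC))
E
```

```text
time_s: 20.88
tcp_pos: [0.4384, 0.0042, 0.1318]
eef_rot: [179.9, -0.1, -123.8]
contact_force: [-0.1, 0.2, -1.1]
gripper_width: 0.057
time_s: 21.72
tcp_pos: [0.4393, 0.0043, 0.108]
eef_rot: [179.9, -0.0, -80.3]
contact_force: [-0.3, -0.3, 0.4]
gripper_width: 0.0567
t 21.72 shift [ 0.0006 -0.001   0.103 ] az -0.0019 yaw [ 1.7994e+02 -3.0000e-02 -8.0310e+01] w 0.0567 F [-0.3 -0.3  0.4] pos [0.4393 0.0043 0.108 ]
```

View pics/s12.png

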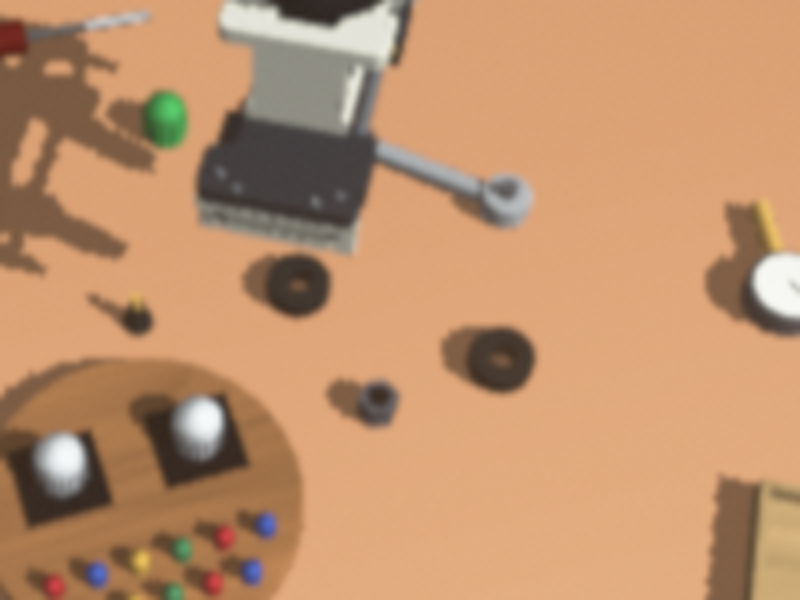

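```bash
python3 -m inch '0 -0.0005 0.025 0 0 0 0.65;0 0 0.025 0 0 0 0.65;0 0 0.025 0 0 0 0.65;0 0 0.02 0 0 0 0.65;0 0 0.008 0 0 0 0.65;0 0 0 0 0 0 0.65;0 0 0 0 0 0 0;0 0 0 0 0 0 0;0 0 0 0 0 0 0;0 0 0 0 0 0 0;0 0 0 0 0 0 0;0 0 0 0 0 0 0;0 0 0 0 0 0 0' 20
python3 -c "
from h import *
go(.509,.3425,.1,-80.2)"
python3 -m inch '0 0 -0.02 0 0 0 0;0 0 -0.03 0 0 0 0;0 0 -0.03 0 0 0 0;0 0 -0.02 0 0 0 0;0 0 0 0 0 0 0;0 0 0 0 0 0 0'
python3 - <<'E'
from h import *
import cv2
go(.509,.3425,.1,-80.2)
im=r.capture("scene")[:,:,::-1]; cv2.imwrite("pics/s13.png",cv2.resize(im[80:230,200:400],(800,600),interpolation=cv2.INTER_CUBIC))
E
```

```text
time_s: 22.85
tcp_pos: [0.441, 0.0047, 0.0063]
eef_rot: [-179.9, 0.0, -80.2]
contact_force: [-1.6, 0.5, 7.6]
gripper_width: 0.039
t 22.85 shift [-0.3213 -0.1247 -0.0933] az 0.0001 yaw [-1.7987e+02  3.0000e-02 -8.0190e+01] w 0.039 F [-1.6  0.5  7.6] pos [0.441  0.0047 0.0063]
time_s: 23.35
tcp_pos: [0.441, 0.0048, 0.1067]
eef_rot: [-179.8, 0.1, -80.2]
contact_force: [0.4, -0.4, -1.0]
gripper_width: 0.0385
t 23.35 shift [-0.3212 -0.1244  0.0076] az -0.0003 yaw [-1.7977e+02  7.0000e-02 -8.0220e+01] w 0.0385 F [ 0.4 -0.4 -1. ] pos [0.441  0.0048 0.1067]
```

View pics/s13.png

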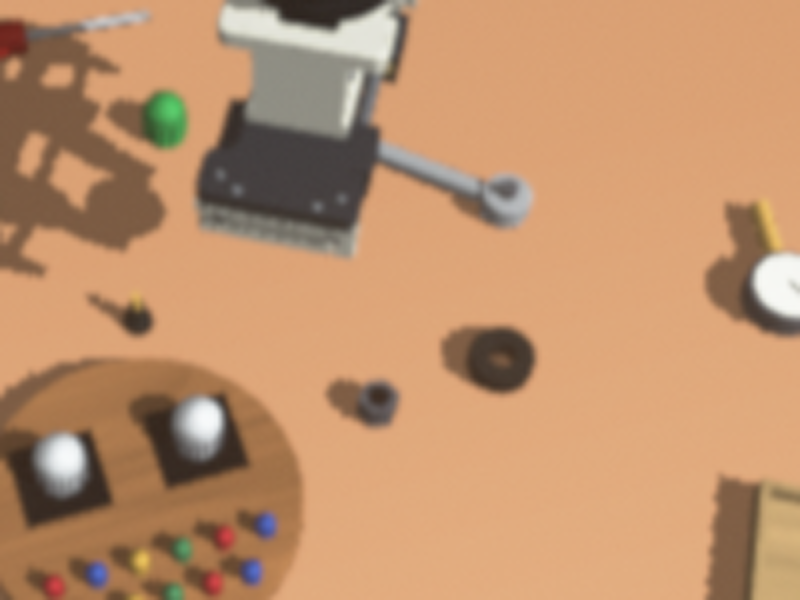

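Grommet 2 is held. Before moving it I'll check the wooden-tray model against both pictures.

```bash
python3 - <<'E'
from h import *
import cv2
c=np.array([.503,.378]);a=np.radians(9.8);R=np.array([[np.cos(a),-np.sin(a)],[np.sin(a),np.cos(a)]])
out=[]
for n,(x0,y0) in(("scene",(375,185)),("top",(70,185))):
    k=5;im=cv2.resize(cv2.imread(f"pics/{n}0.png")[y0:y0+90,x0:x0+95],None,fx=k,fy=k,interpolation=cv2.INTER_CUBIC)
    im=np.ascontiguousarray(im)[:, :400] if 0 else np.ascontiguousarray(im)
    def P(q,z):
        w=c+R@np.array(q);return tuple(int(v) for v in ((pj(n,[w[0],w[1],z])+.5-[x0,y0])*k))
    def loop(pts,z,col):
        cv2.polylines(im,[np.array([P(p,z) for p in pts])],True,col,1)
    loop([(-.055,-.075),(.055,-.075),(.055,.075),(-.055,.075)],.018,(0,0,255))
    for s in(-1,1): loop([(-.05,s*.002),(.05,s*.002),(.05,s*.07),(-.05,s*.07)],.005,(255,255,0))
    out.append(cv2.resize(im,(400,380)))
cv2.imwrite("pics/tray.png",np.hstack(out))
E
```

```text
(no output)
```

View pics/tray.png

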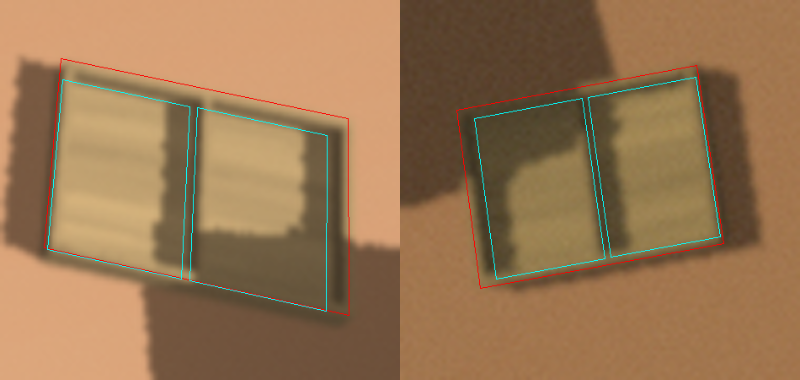

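```bash
python3 -c "
from h import *
go(.511,.3415,.1,-80.2)"
python3 -m inch '-0.015 -0.006 0 0 0 0 0;-0.03 -0.0118 0 0 0 0 0;-0.03 -0.0118 0 0 0 0 0;-0.03 -0.0118 0 0 0 0 0;-0.03 -0.0118 0 0 0 0 0;-0.03 -0.0118 0 0 0 0 0;-0.03 -0.0118 0 0 0 0 0;-0.03 -0.0118 0 0 0 0 0;-0.03 -0.0118 0 0 0 0 0;-0.03 -0.0118 0 0 0 0 0;-0.02 -0.008 0 0 0 0 0;-0.0151 -0.0058 0 0 0 0 0;0 0 0 0 0 0 0;0 0 0 0 0 0 0;0 0 0.02 0 0 0 0;0 0 0.02 0 0 0 0;0 0 0.015 0 0 0 0;0 0 0 0 0 0 0;0 0 0 0 0 0 0'
python3 - <<'E'
from h import *
import cv2
go(.511,.3415,.014,-80.2)
im=r.capture("scene")[:,:,::-1]; cv2.imwrite("pics/s14.png",cv2.resize(im[140:290,300:500],(800,600),interpolation=cv2.INTER_CUBIC))
im=r.capture("top")[:,:,::-1]; cv2.imwrite("pics/t14.png",cv2.resize(im[165:285,50:210],(800,600),interpolation=cv2.INTER_CUBIC))
E
```

```text
t 23.4 shift [-0.3201 -0.1271  0.0059] az -0.0005 yaw [-1.7992e+02  4.0000e-02 -8.0230e+01] w 0.039 F [0.4 0.  0.3] pos [0.4401 0.0045 0.1055]
time_s: 24.98
tcp_pos: [0.5092, 0.3397, 0.0491]
eef_rot: [179.9, -0.1, -80.2]
contact_force: [-0.4, 0.4, -0.0]
gripper_width: 0.0387
t 24.98 shift [-0.0016 -0.0022  0.0351] az -0.0008 yaw [ 1.7987e+02 -1.2000e-01 -8.0240e+01] w 0.0387 F [-0.4  0.4 -0. ] pos [0.5092 0.3397 0.0491]
```

View pics/s14.png

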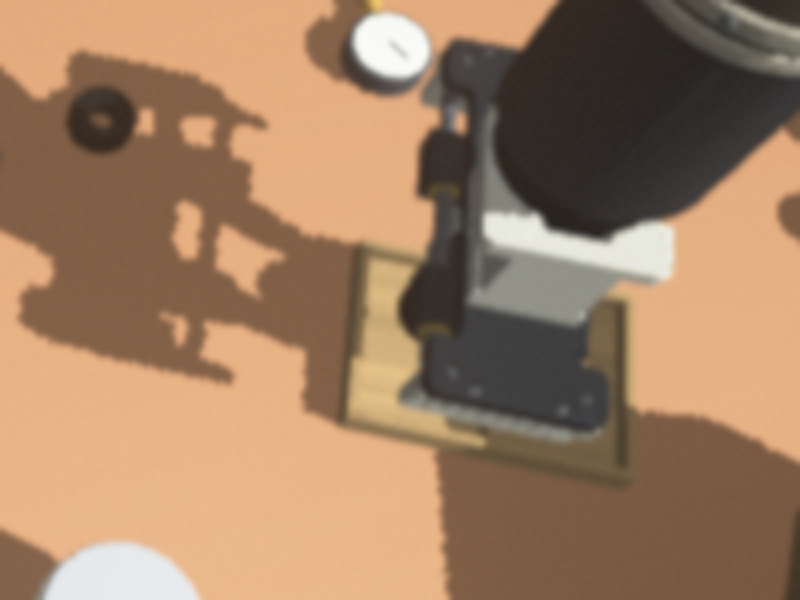

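View pics/t14.png

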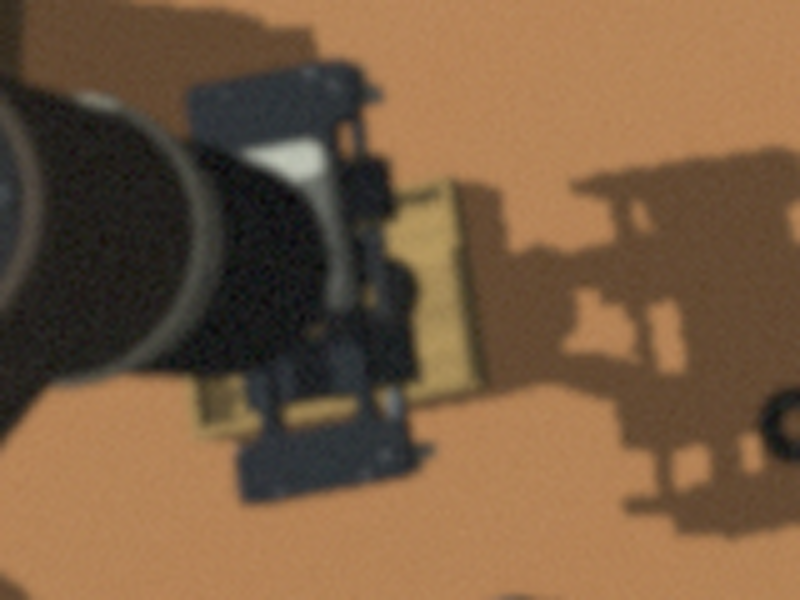

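```bash
python3 -m inch '0 0 0.015 0 0 0 0;0 0 0.012 0 0 0 0;0 0 0 0 0 0 0;0 0 0 0 0 0 0;0 0 0 0 0 0 0'
python3 -c "
from h import *
go(.511,.3415,.0125,-80.2)"
```

```text
time_s: 25.5
tcp_pos: [0.5101, 0.3414, 0.0237]
eef_rot: [-180.0, 0.0, -80.2]
contact_force: [-0.0, 0.1, -0.6]
gripper_width: 0.0386
t 25.5 shift [ 0.0001 -0.0009  0.0112] az 0.0001 yaw [-1.7998e+02  1.0000e-02 -8.0190e+01] w 0.0386 F [-0.   0.1 -0.6] pos [0.5101 0.3414 0.0237]
```

```bash
python3 -m inch '0 0 0.006 0 0 0 0;0 0 0.003 0 0 0 0;0 0 0 0 0 0 0;0 0 0 0 0 0 0'
python3 -c "
from h import *
go(.511,.3415,.0125,-80.2)"
```

```text
time_s: 25.83
tcp_pos: [0.5098, 0.3411, 0.014]
eef_rot: [180.0, -0.0, -80.2]
contact_force: [0.6, -0.5, -0.5]
gripper_width: 0.0387
t 25.83 shift [-0.0002 -0.0013  0.0015] az -0.0002 yaw [ 1.7998e+02 -2.0000e-02 -8.0210e+01] w 0.0387 F [ 0.6 -0.5 -0.5] pos [0.5098 0.3411 0.014 ]
```

```bash
python3 -m inch '0 -0.0007 0.0015 0 0 0 0;0 0 0 0 0 0 0;0 0 0 0 0 0 0.53;0 0 0 0 0 0 0.53;0 0 0 0 0 0 0.53;0 0 0 0 0 0 0.53;0 0 -0.01 0 0 0 0.53;0 0 -0.03 0 0 0 0.53;0 0 -0.03 0 0 0 0.65;0 0 -0.03 0 0 0 0.65;0 0 0 0 0 0 0.65;0 0 0 0 0 0 0.65'
python3 -c "
from h import *
go(.4412,.135,.105,-80.2)"
```

```text
time_s: 26.83
tcp_pos: [0.5116, 0.3425, 0.1158]
eef_rot: [-179.8, 0.2, -80.2]
contact_force: [-0.6, -0.5, -0.2]
gripper_width: 0.0566
t 26.83 shift [0.1925 0.1047 0.0097] az 0.0 yaw [-179.77    0.19  -80.2 ] w 0.0566 F [-0.6 -0.5 -0.2] pos [0.5116 0.3425 0.1158]
```

```bash
python3 -m inch '0.0148 0.0081 0 0 0 0 0.65;0.0267 0.0145 0 0 0 0 0.65;0.0267 0.0145 0 0 0 0 0.65;0.0267 0.0145 0 0 0 0 0.65;0.0267 0.0145 0 0 0 0 0.65;0.0267 0.0145 0 0 0 0 0.65;0.0267 0.0145 0 0 0 0 0.65;0.0175 0.0096 0.01 0 0 0 0.65;0 0 0 0 0 0 0.65;0 0 0 0 0 0 0.65;0 0 0 0 0 0 0.65;0 0 0 0 0 0 0.65'
python3 - <<'E'
from h import *
import cv2
go(.4412,.135,.006,-80.2)
im=r.capture("scene")[:,:,::-1]; cv2.imwrite("pics/s15.png",cv2.resize(im[120:270,270:470],(800,600),interpolation=cv2.INTER_CUBIC))
E
```

```text
time_s: 27.83
tcp_pos: [0.4406, 0.1346, 0.1027]
eef_rot: [-180.0, 0.0, -80.2]
contact_force: [-0.3, 0.6, -1.0]
gripper_width: 0.0571
t 27.83 shift [-0.0003 -0.0006  0.0967] az 0.0004 yaw [-179.98    0.    -80.18] w 0.0571 F [-0.3  0.6 -1. ] pos [0.4406 0.1346 0.1027]
```

View pics/s15.png

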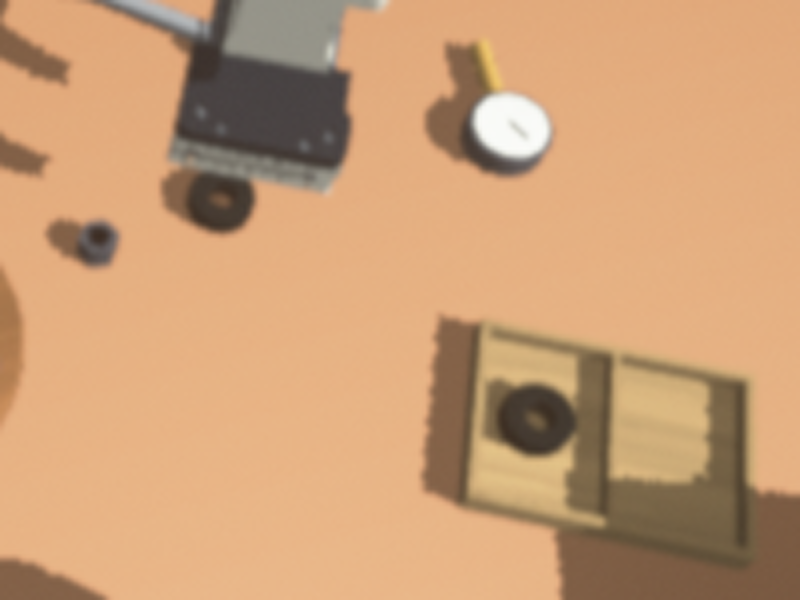

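The first grommet lies flat in the near bay, at (537,418). Now the second.

```bash
python3 -m inch '0 0 0.025 0 0 0 0.65;0 0 0.025 0 0 0 0.65;0 0 0.025 0 0 0 0.65;0 0 0.016 0 0 0 0.65;0 0 0.006 0 0 0 0.65;0 0 0 0 0 0 0.65;0 0 0 0 0 0 0;0 0 0 0 0 0 0;0 0 0 0 0 0 0;0 0 0 0 0 0 0;0 0 0 0 0 0 0;0 0 0 0 0 0 0;0 0 0 0 0 0 0' 20
python3 -m inch '0 0 -0.02 0 0 0 0;0 0 -0.03 0 0 0 0;0 0 -0.03 0 0 0 0;0 0 -0.02 0 0 0 0;0 0 0 0 0 0 0;0 0 0 0 0 0 0'
python3 - <<'E'
from h import *
import cv2
go(.499,.4125,.1,-80.2)
im=r.capture("scene")[:,:,::-1]; cv2.imwrite("pics/s16.png",cv2.resize(im[80:230,200:400],(800,600),interpolation=cv2.INTER_CUBIC))
E
```

```text
time_s: 28.97
tcp_pos: [0.4409, 0.1345, 0.0067]
eef_rot: [-179.9, 0.1, -80.2]
contact_force: [-1.5, 1.3, 7.4]
gripper_width: 0.0395
time_s: 29.47
tcp_pos: [0.4406, 0.1344, 0.107]
eef_rot: [-179.8, 0.1, -80.2]
contact_force: [0.4, 0.2, -0.2]
gripper_width: 0.0389
t 29.47 shift [-0.2642 -0.1048  0.0078] az -0.0003 yaw [-1.7983e+02  1.1000e-01 -8.0210e+01] w 0.0389 F [ 0.4  0.2 -0.2] pos [0.4406 0.1344 0.107 ]
```

View pics/s16.png

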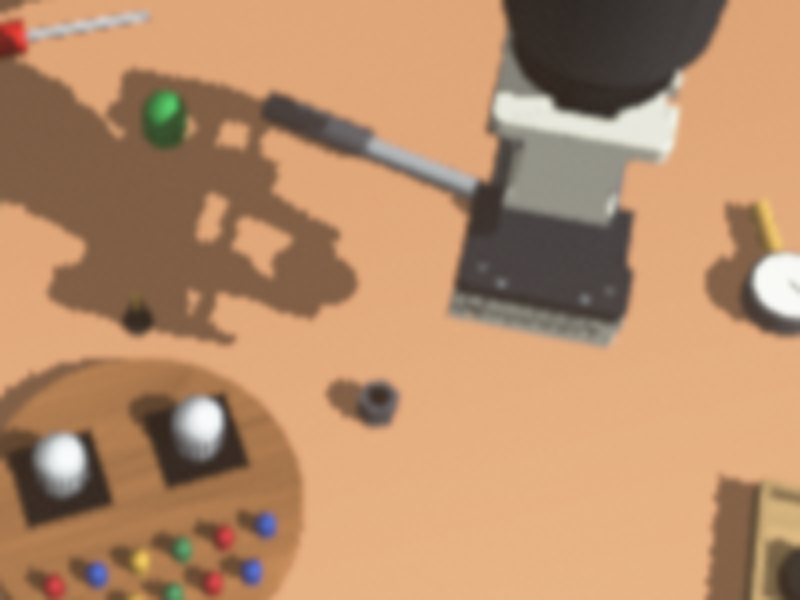

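```bash
python3 -m inch '-0.015 -0.006 0 0 0 0 0;-0.03 -0.0119 0 0 0 0 0;-0.03 -0.0119 0 0 0 0 0;-0.03 -0.0119 0 0 0 0 0;-0.03 -0.0119 0 0 0 0 0;-0.03 -0.0119 0 0 0 0 0;-0.03 -0.0119 0 0 0 0 0;-0.03 -0.0119 0 0 0 0 0;-0.025 -0.0099 0 0 0 0 0;-0.0142 -0.0056 0 0 0 0 0;0 0 0 0 0 0 0;0 0 0 0 0 0 0;0 0 0.02 0 0 0 0;0 0 0.025 0 0 0 0;0 0 0.025 0 0 0 0;0 0 0.012 0 0 0 0;0 0 0 0 0 0 0;0 0 0 0 0 0 0;0 0 0 0 0 0 0'
python3 -c "
from h import *
go(.499,.4125,.0125,-80.2)"
```

```text
time_s: 31.1
tcp_pos: [0.4991, 0.4124, 0.0249]
eef_rot: [-179.9, 0.0, -80.2]
contact_force: [1.2, 0.7, -0.9]
gripper_width: 0.0389
t 31.1 shift [-0.0001  0.0001  0.0124] az 0.0 yaw [-1.7993e+02  4.0000e-02 -8.0200e+01] w 0.0389 F [ 1.2  0.7 -0.9] pos [0.4991 0.4124 0.0249]
```

```bash
python3 -m inch '0 0 0.006 0 0 0 0;0 0 0.004 0 0 0 0;0 0 0.002 0 0 0 0;0 0 0 0 0 0 0;0 0 0 0 0 0 0'
python3 -m inch '0 0 0 0 0 0 0.53;0 0 0 0 0 0 0.53;0 0 0 0 0 0 0.53;0 0 0 0 0 0 0.53;0 0 -0.01 0 0 0 0.53;0 0 -0.03 0 0 0 0.53;0 0 -0.03 0 0 0 0.65;0 0 -0.03 0 0 0 0.65;0.01 0.02 -0.02 0 0 0 0.65;0.01 0.03 0 0 0 0 0.65;0.02 0.03 0 0 0 0 0.65;0.03 0.02 0 0 0 0 0.65;0.03 0 0 0 0 0 0.65;0.03 0 0 0 0 0 0.65;0.03 0 0 0 0 0 0.65;0 0 0 0 0 0 0.65;0 0 0 0 0 0 0.65;0 0 0 0 0 0 0.65'
python3 - <<'E'
from h import *
import cv2
go(0.4,.3,.1)
im=r.capture("scene")[:,:,::-1]; cv2.imwrite("pics/s17.png",cv2.resize(im,(800,600),interpolation=cv2.INTER_CUBIC))
cv2.imwrite("pics/s17b.png",cv2.resize(im[140:290,300:500],(800,600),interpolation=cv2.INTER_CUBIC))
im=r.capture("top")[:,:,::-1]; cv2.imwrite("pics/t17.png",cv2.resize(im,(800,600),interpolation=cv2.INTER_CUBIC))
E
```

```text
time_s: 31.52
tcp_pos: [0.4985, 0.4121, 0.0118]
eef_rot: [-180.0, 0.0, -80.2]
contact_force: [0.2, -0.1, 0.1]
gripper_width: 0.0393
time_s: 33.02
tcp_pos: [0.4276, 0.2377, 0.1325]
eef_rot: [-179.9, 0.1, -80.2]
contact_force: [-0.5, 0.2, -0.1]
gripper_width: 0.0569
t 33.02 shift [-0.0661  0.0166  0.0326] az None yaw [-1.7993e+02  5.0000e-02 -8.0240e+01] w 0.0569 F [-0.5  0.2 -0.1] pos [0.4276 0.2377 0.1325]
```

View pics/s17.png

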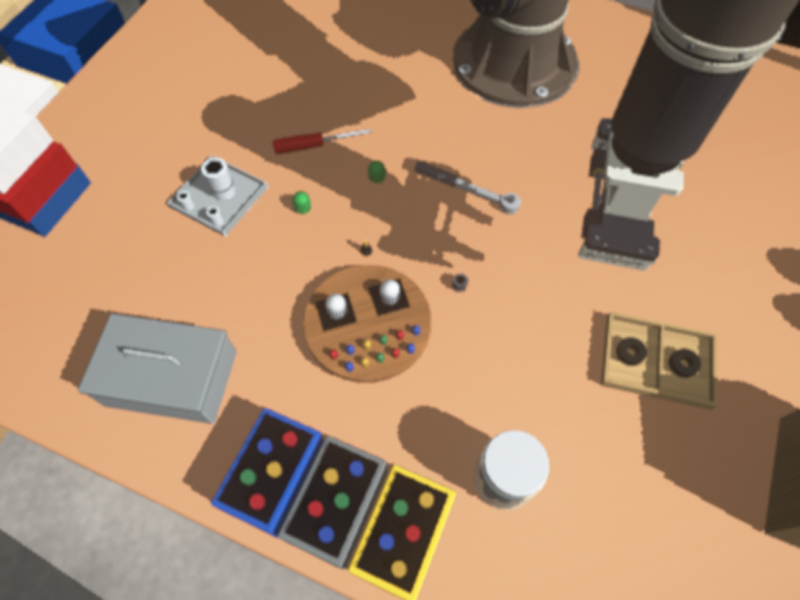

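View pics/s17b.png

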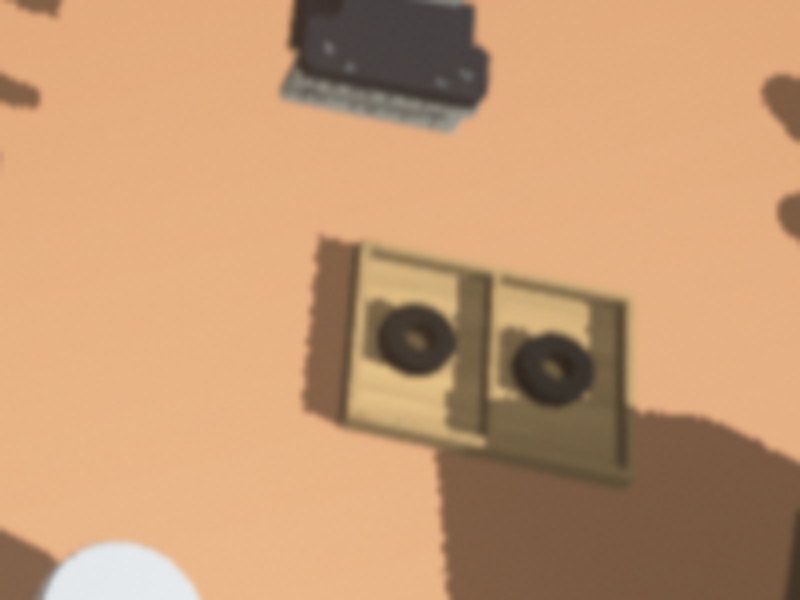

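View pics/t17.png

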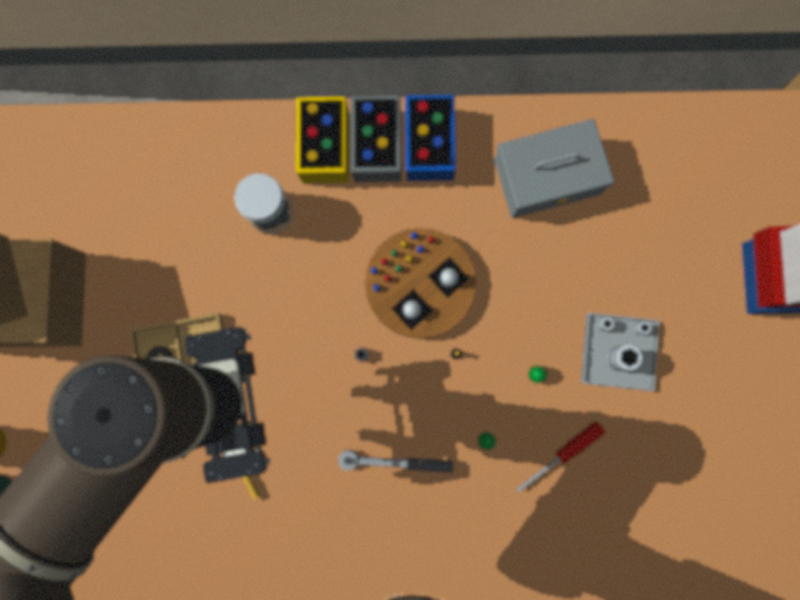

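```bash
python3 -c "
from h import *
from plant import r
k=512/800
for n,uv,z,c in (('capA',(448,276),.028,(.6236,-.0664)),('capB',(411,309),.028,(.571,-.006))):
    print(n,bp('top',(uv[0]*k,uv[1]*k),.025+z-.005)-np.array(c))
print(bp('top',(628*k,357*k),.063))
print(r.close_job())"
```

```text
capA [-0.00260631  0.00105639]
capB [-0.00261252  0.00078329]
[ 0.48720614 -0.34124022]
the job is handed in; nothing more can be done
None
```

All five pieces are sorted, and I handed the job in at about 33 s of the 128 s allowed. The hand-in reports no verdict, so the checks below are mine from the last pictures and readings.

- **Caps:** both plain caps stand upright on the turntable, one on each pad. In the top camera they measure about 3 mm from the pad centres; the limit is 12.5 mm. The green look-alikes were left alone.
- **Grommets:** one lies flat in each bay of the wooden tray. I judged this from the scene picture and the release positions, and I did not measure their final poses. In the top view the arm hid most of the tray.
- **Socket:** it stands upright on the free floor of the tin tray, about 12 mm from the tray's centre. That is within the 40 mm limit and clear of the two small sockets.
- **Jar:** in the pictures it stands where it was at the start.
- **Gripper:** it was empty, open and clear of everything when I handed in. The highest force in the readings between moves was about 7.6 N, while gripping pieces low on the cart.

One check disagreed. My outline of the wooden tray differed from the two pictures by roughly 2–4 mm, so I used a compromise centre for the tray. Neither grommet placement showed contact with a wall.

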